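# Press a lens barrel home in the sprung V-cradle

### The job

Take the lens barrel with the blue ring from the rack and lay it, centred and with its glass end towards the green-topped sensor head of the test station, in the red sprung V-cradle so that it rests on both brass V faces. Do not drop it. Then press it gently down with the fingers until the cradle is fully home (the gap beneath the red bar closed), and finish while still holding it pressed there, squarely on both faces; leave everything else where it is.

Things in the scene. Friction and masses are not known exactly. Their poses are not given: they have to be found in the camera images.
- barrel: the barrel to load: dark steel cylinder, diameter 36, length 100, about 200 g, blue ring near its glass end, brass tail (diameter 26, 10 long) at the other. Origin on the axis, mid-length; x points along the axis to the glass end (it may roll about x). It lies level in a rack slot, axis 40 above the table, resting 36 either side of its middle; the middle is free for fingers
- barrel_front (a point): centre of the barrel's glass end face, on the axis, 50 from the barrel's origin
- spare: a barrel of the same shape and size with a yellow ring, in the other slot; to be left in place
- rack: fixed black rack, 130 (x) by 170 (y), base plate 8 thick, with two cross bars 22 high at x = +36 and -36. Its slots run along x at y = +50 and -50; the barrels' glass ends point to +x. Origin: centre of its underside
- station: fixed white test station. Its housing is 110 wide (y), 35 high and runs from x = -80 to +150; at x = 108 to 148 stands the sensor head (80 wide, top 120 above the table) green on top, with a round green window that looks to -x. Origin on the table under the middle of the cradle, x towards the sensor head
- cradle (a joint): how far the sprung red V-cradle is pressed down (m): 0 up, 0.010 fully home on its stop. It moves straight down only and springs back when let go. It carries the barrel without sinking; pressing it loaded takes about 6 N to start and 15 N at the end. Up, there is a 10 gap under its bar
- cradle_seat (a point): moves with the cradle: where the mid-point of the barrel's axis lies when seated, 89 above the table with the cradle up (top of the barrel then at 107). x along the V to the sensor head, z up
- v_left: brass V faces on the station's +y side, part of the cradle (90 degree V, open 54 wide at the top, 90 above the table). They sit on two yokes, each 14 thick, 35 either side of the middle: 56 is free between them for fingers, down to the red bar (top at 55, 50 wide). Origin: middle of the bar's underside, not on the faces
- v_right: the V faces on the -y side of the cradle; origin in the middle of the bar's underside
- sieve_lid: clear round lid, diameter 120, 30 high with its knob, a bystander; origin under its centre
- jar: sample jar, diameter 60, 85 high, a bystander; origin under its centre
- cylinder: clear measuring cylinder, 200 high on a blue foot 70 square, a bystander; origin under its centre
- brush: hand brush lying flat, a bystander; origin under its middle
- screwdriver: screwdriver lying flat, a bystander; origin under its middle
- sieve: small steel sieve ring, diameter 100, 30 high, a bystander; origin under its centre
Mind the look-alikes: they are no part of the job. What is shaped like the barrel but orange is not meant.

How it is judged:
On the way, in this order (a step that is already met when the one before it is completed fails the run):
1. the blue-ringed barrel is lifted out of the rack in the fingers (height (world z) of barrel above 0.075 m and contact force between barrel and the fingers above 0.5 N and contact force between barrel and rack below 0.01 N), for 0.1 s.
2. it rests in the cradle on both V faces, glass end to the window (x of barrel in the frame of cradle_seat between -0.012 and 0.012 m and y of barrel in the frame of cradle_seat between -0.003 and 0.003 m and z of barrel in the frame of cradle_seat between -0.003 and 0.003 m and angle between the x axis of barrel and the x axis of cradle_seat, either way round below 0.06 rad and x of barrel_front in the frame of cradle_seat above 0.03 m and contact force between barrel and v_left above 0.3 N and contact force between barrel and v_right above 0.3 N), for 0.1 s.
At the end, for the whole second after the job is handed in: The blue-ringed barrel lies in the V-cradle (axis within 3 mm, lengthwise 12 mm, 0.06 rad, glass to the window), fingers on it, over 2 N on each V face, cradle down over 7 mm, still, through the last second; the spare is in the rack (x of barrel in the frame of cradle_seat between -0.012 and 0.012 m and y of barrel in the frame of cradle_seat between -0.003 and 0.003 m and z of barrel in the frame of cradle_seat between -0.003 and 0.003 m and angle between the x axis of barrel and the x axis of cradle_seat, either way round below 0.06 rad and x of barrel_front in the frame of cradle_seat above 0.03 m and value of joint cradle above 0.007 m and contact force between barrel and v_left above 2 N and contact force between barrel and v_right above 2 N and contact force between barrel and the fingers above 1 N and linear speed of barrel below 0.01 m/s and distance between spare and rack below 0.08 m); the arm keeps its last pose, push and grip.
It fails at once if the barrel is dropped: in the air more than about 15 mm above its seat with no finger on it (height (world z) of barrel above 0.105 m and contact force between barrel and the fingers below 0.01 N).
It fails at once if the barrel is rammed into the cradle (more than 45 N on a V face) (contact force between barrel and v_left above 45 N or contact force between barrel and v_right above 45 N).
It fails at once if the spare barrel is moved more than 30 mm (distance of spare from where it was at the start of the episode above 0.03 m).
It fails at once if another loose thing is moved more than 30 mm (distance of any of sieve_lid, jar, cylinder, brush, screwdriver, sieve from where it was at the start of the episode above 0.03 m).
It also fails if it takes over 48 s, if anything falls off the work surface, if the arm or the gripper's body presses on something with over 40 N, if the wrist force passes 120 N, or if a joint passes its speed limit or range.

### The arm

A 6-joint arm with a two-finger parallel gripper is mounted at the origin on the work surface. World frame = base frame: x ahead of the robot, y to its left, z up, the work surface at z = 0. Lengths are in m, angles in rad, forces in N, time in s.
With the tool pointing down it reaches from about 0.325 to 0.775 m from the base axis. Payload 5.5 kg.
Tool frame: the origin (TCP) lies between the finger pads; the fingertips stand 8 mm ahead of it and the grasp point (between the pads) lies 11 mm behind it (tcp_to_tips is the distance from the TCP to the fingertips, in m); z points along the fingers, y is the direction in which the jaws open and shut (so a half turn about z gives the same grasp; the last joint's range is limited). The gripper opens to 88 mm and grips with 3 to 60 N. Pads are 20 mm wide; open, the fingers measure 115 mm over their backs; the gripper's body (75 mm by 178 mm) begins 61 mm behind the grasp point.
Start: joints at [-1.325, 0.091, 1.231, -0, 1.82, -0.057], TCP at [0.179, -0.573, 0.195] pointing down, gripper open.
Joint ranges: [-2.87, 2.87], [-0.86, 2.18], [0.17, 2.46], [-1.51, 4.65], [0.06, 2.69], [-2.65, 2.65]. Speed limits (rad/s): [2.57, 2.57, 3.01, 3.14, 3.14, 3.14].

### API

Orientations are given as a unit quaternion [w, x, y, z].
In Python, from bench import * gives the robot as it stands. Calls block until the motion is done:
- move_to(position, orientation): joint-space move of the TCP to a pose.
- move_l(position, speed=0.15, orientation=None): straight line of the TCP; orientation=None keeps the orientation; speed is the mean speed in m/s.
- movej(angles): joint-space move.
- gripper_open() and close(): open the fingers fully, or close them until they stop; the grip force is fixed at half the most.
- hold(seconds).
- inverse_kinematics(position, orientation): joint angles nearest the present ones, or None.
- state(): the state.
- get_image(name): name is "scene" or "top" or "wrist"; returns a dict with "frame" (384x512x3 uint8, blue, green, red), "depth" (384x512 float32, m along the optical axis (not along the pixel's ray), 0 where there is no reading), "camera_matrix" (3x3 intrinsics, pixels), "view" (4x4, takes a point from world to camera coordinates). Camera axes: x right, y up, looking along -z (the intrinsics and any distortion apply to the point x, -y, -z); pixel columns grow to the right and rows downward; lengths in m; the calibration is good to about 2 mm. A picture is of the moment at which its call begins.
A pose or a line that the arm cannot do raises IKError and nothing moves.
- job_done(): hands the job in, once; it reports no verdict.
The state is a dict: "time": time; "joint_pos": joint angles; "dq": joint speeds; "joint_torque": joint torques, N m; "ee_pos": TCP position; "ee_rot": TCP orientation; "ft_force": force on the tool from outside, world axes, zero at the start; "moment": the same for the moment, N m; "finger_gap": finger opening in m.
Only numpy, scipy, OpenCV 4.12 (cv2) and the standard library are available. Lean on these libraries where they do the work, as an engineer would, in place of code of your own. Each camera call takes 0.05 s, during which the arm holds its last target.

## Working session

There is one attempt and no reset: what is moved stays moved. The work goes in short steps, each a Python script; the robot and the scene stay as the last script left them, time stands still between calls to the robot, and variables do not carry over. Pictures are saved under pics/ and viewed, and the job is handed in when it is done.

```bash
ls; mkdir -p pics; python3 - <<'E'
from bench import *
import cv2,numpy as np
for n in ["scene","top","wrist"]:
    im=get_image(n); cv2.imwrite(f"pics/a_{n}.png",im["frame"]); np.savez(f"a_{n}.npz",**im)
    print(n,im["camera_matrix"].round(1).tolist(),im["view"].round(3).tolist())
s=state();print(s)
E
```

```text
pics
scene [[473.4, 0.0, 254.5], [0.0, 473.4, 202.0], [0.0, 0.0, 1.0]] [[-0.643, 0.766, 0.013, 0.31], [-0.505, -0.437, 0.744, 0.228], [0.575, 0.472, 0.668, -1.668], [0.0, 0.0, 0.0, 1.0]]
top [[425.3, 0.0, 250.6], [0.0, 425.3, 198.0], [0.0, 0.0, 1.0]] [[0.005, -1.0, -0.015, 0.059], [0.986, 0.002, 0.169, -0.576], [-0.169, -0.016, 0.985, -1.392], [0.0, 0.0, 0.0, 1.0]]
wrist [[292.5, 0.0, 262.7], [0.0, 292.5, 187.7], [0.0, 0.0, 1.0]] [[0.298, -0.955, -0.003, -0.599], [0.909, 0.285, -0.304, 0.038], [0.291, 0.088, 0.953, -0.392], [0.0, 0.0, 0.0, 1.0]]
{'time': 0.15, 'joint_pos': array([-1.32471601e+00,  9.16961306e-02,  1.23160092e+00, -5.18602733e-06,
        1.81978401e+00, -5.66568446e-02]), 'dq': array([ 1.20129026e-03, -1.46078768e-03, -2.12955435e-03, -6.65794555e-05,
       -7.27924742e-04, -1.50571180e-03]), 'joint_torque': array([ 1.18524280e-03, -4.47047424e+01, -4.06906772e+01,  7.00262957e-02,
        2.74919806e-02, -1.22146662e-04]), 'ee_pos': array([ 0.17883869, -0.57245725,  0.19456524]), 'ee_rot': array([-7.40632843e-04,  9.88565456e-01,  1.50790534e-01, -7.28819656e-05]), 'ft_force': array([-0.50994496, -0.01296987,  0.10141371]), 'moment': array([ 0.039931  , -0.01568466,  0.0287557 ]), 'finger_gap': 0.08797174991423559}
```

View pics/a_scene.png

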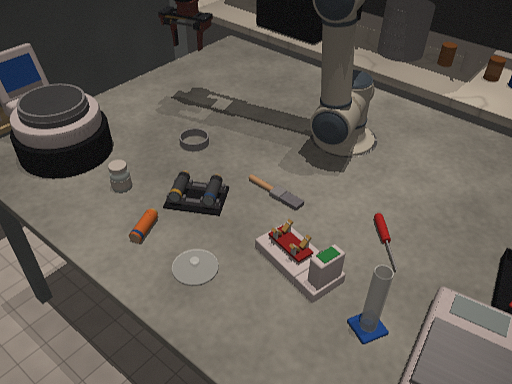

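View pics/a_top.png

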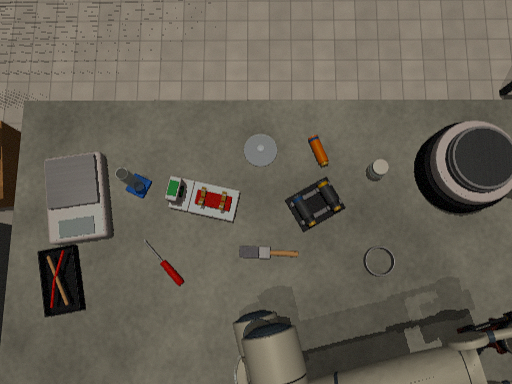

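View pics/a_wrist.png

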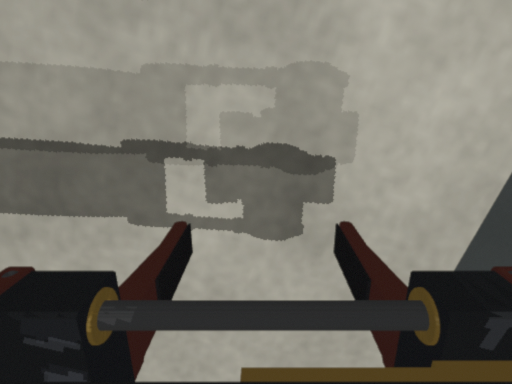

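```bash
cat > h.py <<'E'
import numpy as np,cv2
def pts(im):
    K=im["camera_matrix"];V=im["view"];d=im["depth"]
    v,u=np.mgrid[:d.shape[0],:d.shape[1]]
    c=np.stack([(u-K[0,2])*d/K[0,0],-(v-K[1,2])*d/K[1,1],-d],-1)
    w=(c-V[:3,3])@V[:3,:3]
    w[d<=0]=np.nan
    return w
def proj(im,p):
    K=im["camera_matrix"];V=im["view"];c=np.asarray(p)@V[:3,:3].T+V[:3,3]
    return np.stack([K[0,0]*c[...,0]/-c[...,2]+K[0,2],K[1,1]*-c[...,1]/-c[...,2]+K[1,2]],-1)
def quat(yaw):
    # tool down; tool y axis at angle: R = Rz(yaw) * Rx(pi)
    return np.array([0,np.cos(yaw/2),np.sin(yaw/2),0])
E
python3 - <<'E'
from h import *
a=dict(np.load("a_top.npz"));w=pts(a)
A=a["frame"][165:250,150:235];B=a["frame"][165:250,275:360]
cv2.imwrite("pics/b.png",np.hstack([cv2.resize(x,None,fx=4.7,fy=4.7,interpolation=cv2.INTER_CUBIC) for x in(A,B)]))
for u,v in [(203,199),(175,190),(214,199),(315,204),(309,211),(302,200),(328,189),(296,205),(308,218)]:print(u,v,w[v,u].round(4))
s=dict(np.load("a_scene.npz"))
cv2.imwrite("pics/c.png",np.hstack([cv2.resize(s["frame"][160:225,155:240],None,fx=4.5,fy=4.5,interpolation=2),cv2.resize(s["frame"][215:280,255:340],None,fx=4.5,fy=4.5,interpolation=2)]))
E
```

```text
203 199 [0.5693 0.2205 0.0648]
175 190 [0.5884 0.304  0.1251]
214 199 [0.5713 0.1847 0.0539]
315 204 [ 0.5619 -0.162   0.0095]
309 211 [ 0.5311 -0.1353  0.0539]
302 200 [ 0.5678 -0.112   0.0582]
328 189 [ 0.6061 -0.2006  0.0553]
296 205 [ 0.552  -0.0924  0.0496]
308 218 [ 0.5063 -0.1304  0.0629]
```

View pics/b.png

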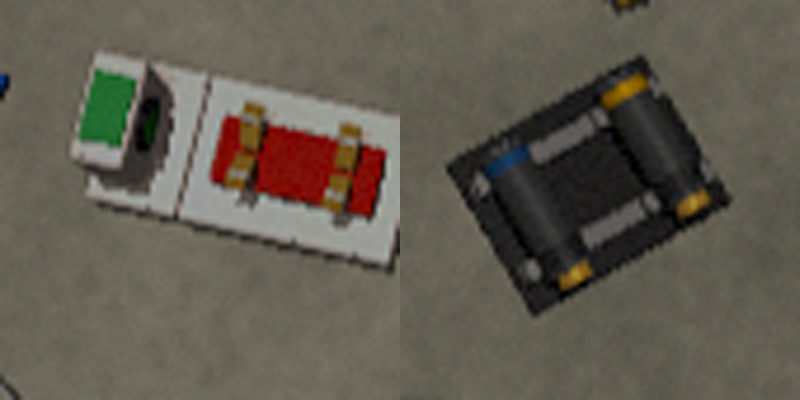

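View pics/c.png

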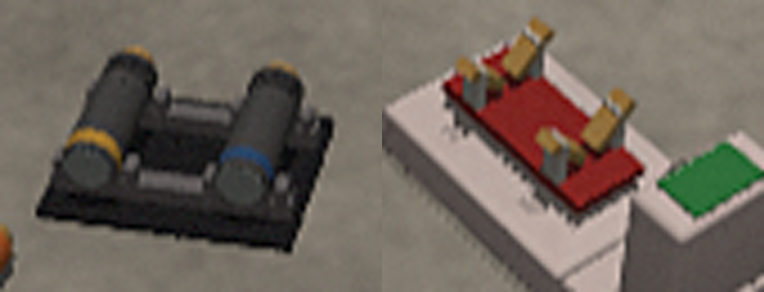

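```bash
python3 - <<'E'
from bench import *
from h import *
a=dict(np.load("a_wrist.npz"));V=a["view"];print("cam",-V[:3,:3].T@V[:3,3])
yaw=0.5
move_to([0.52,-0.13,0.27],quat(yaw)); print(state()["joint_pos"],state()["time"])
im=get_image("wrist");np.savez("d1.npz",**im);cv2.imwrite("pics/d1.png",im["frame"])
move_to([0.54,0.19,0.29],quat(1.33)); print(state()["joint_pos"],state()["time"])
im=get_image("wrist");np.savez("d2.npz",**im);cv2.imwrite("pics/d2.png",im["frame"])
E
```

```text
cam [ 0.25851796 -0.54801458  0.3830544 ]
[-3.09835843e-01 -5.24579398e-02  1.24360603e+00 -2.98116475e-04
  1.95086780e+00  7.62134979e-01] 2.1833
[ 2.77210440e-01  5.75939802e-02  1.09676961e+00 -5.66095785e-04
  1.98735657e+00  5.19925013e-01] 3.45
```

View pics/d1.png

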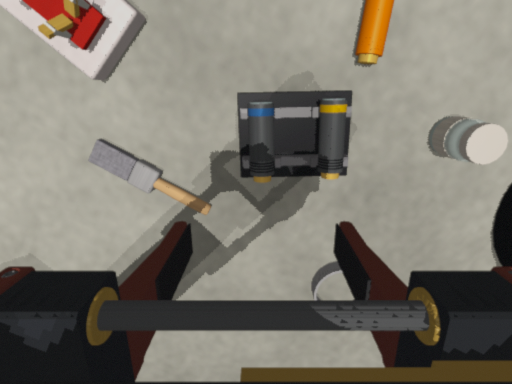

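View pics/d2.png

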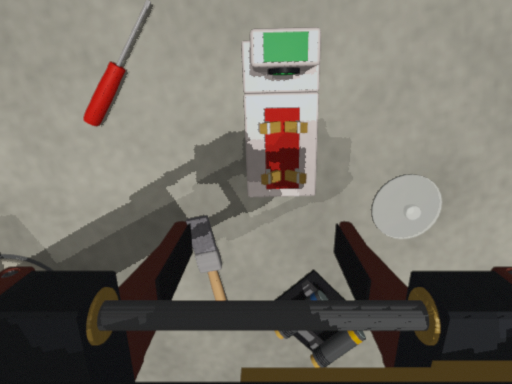

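```bash
python3 - <<'E'
from h import *
from scipy.optimize import least_squares
d1=dict(np.load("d1.npz"));w=pts(d1)
m=np.zeros(w.shape[:2],bool);m[98:185,244:280]=1
m&=(w[...,2]>0.036)
P=w[m];print(len(P),P.min(0),P.max(0))
def res(p,P=P):
    d=np.array([np.cos(p[2]),np.sin(p[2])]);n=np.array([-d[1],d[0]])
    q=P[:,:2]-p[:2]
    return np.hypot(q@n,P[:,2]-p[3])-0.018
m0=P[:,:2].mean(0)
body=P
for k in range(3):
    r=least_squares(lambda p:res([m0[0],p[0],p[1],p[2]],body),[m0[1],0.5,0.04],loss="soft_l1",f_scale=0.002).x
    e=res([m0[0],*r],body);print(r,np.std(e),len(body));body=body[abs(e)<0.003]
p=[m0[0],*r]
d=np.array([np.cos(r[1]),np.sin(r[1])])
e=(P[:,:2]-p[:2])@d
print("along",np.percentile(e,[0,1,5,95,99,100]))
# colour: blue ring, brass extents
f=d1["frame"].astype(int)[m]
for nm,mm in (("blue",f[:,0]>f[:,2]+25),("brass",f[:,2]>f[:,0]+25)):
    print(nm,np.percentile(e[mm],[0,10,50,90,100]).round(4),mm.sum())
for t in np.percentile(e,[1,99]):print(np.array(p[:2])+d*t)
# rack rectangle base
q=w[85:185,232:360].reshape(-1,3);fr=d1["frame"][85:185,232:360].reshape(-1,3).max(1)
b=q[(q[:,2]>0.004)&(fr<70)]
rc=cv2.minAreaRect((b[:,:2]*1000).astype(np.float32));print("rack",rc)
bl=q[(q[:,2]<0.003)];
# station
d2=dict(np.load("d2.npz"));w=pts(d2);f=d2["frame"].astype(int)
m=np.zeros(w.shape[:2],bool);m[30:200,235:330]=1
h=m&(w[...,2]>0.025)&(w[...,2]<0.045)
print("house z",np.median(w[h][:,2]));rc=cv2.minAreaRect((w[h][:,:2]*1000).astype(np.float32));print("housing",rc)
red=m&(f[...,2]>f[...,1]+60)&(f[...,1]<50)
print("red",cv2.minAreaRect((w[red][:,:2]*1000).astype(np.float32)),np.median(w[red][:,2]))
g=m&(f[...,1]>f[...,2]+40);g[66:]=0
print("green",cv2.minAreaRect((w[g][:,:2]*1000).astype(np.float32)),np.median(w[g][:,2]))
y=m&(w[...,2]>0.067)&(w[...,2]<0.1); y[:115]=0
print("yokes",cv2.minAreaRect((w[y][:,:2]*1000).astype(np.float32)),w[y][:,2].max(),y.sum())
E
```

```text
1946 [ 0.48103776 -0.15734887  0.03707119] [ 0.58946485 -0.07811749  0.05991129]
[-0.11729889  0.51658039  0.03912698] 0.0012775833731799536 1946
[-0.11731185  0.5175461   0.0392615 ] 0.0007068071911578515 1848
[-0.11730624  0.51786711  0.03926504] 0.0006967801759415785 1845
along [-0.0606387  -0.05846667 -0.04994524  0.0466221   0.05073468  0.05116836]
blue [0.0328 0.0341 0.0384 0.0429 0.0436] 223
brass [-0.0606 -0.0593 -0.0557 -0.0525 -0.0497] 96
[ 0.48728564 -0.14624888]
[ 0.58216818 -0.09219115]
rack ((562.203125, -160.88931274414062), (129.08602905273438, 168.9025115966797), 29.477582931518555)
house z 0.034075521552362875
housing ((575.6669311523438, 223.29025268554688), (229.97276306152344, 110.23867797851562), 77.30529022216797)
red ((568.3251953125, 188.96340942382812), (116.2867202758789, 46.790531158447266), 77.8267822265625) nan
green ((596.43115234375, 313.766357421875), (29.23013687133789, 49.96910095214844), 77.1755599975586) nan
yokes ((568.1494140625, 189.08580017089844), (84.41511535644531, 63.68537902832031), 77.44793701171875) 0.09070441149847537 888
```

```bash
python3 - <<'E'
from bench import *
from h import *
b=np.array([0.5383,-0.1172]);q=quat(0.516)
move_to([*b,0.16],q); s=state();print(s["time"],s["ft_force"])
move_l([*b,0.029],0.12); s=state();print(s["time"],s["ee_pos"],s["ft_force"])
close(); s=state();print(s["time"],s["finger_gap"],s["ft_force"],s["moment"])
move_l([*b,0.17],0.1); s=state();print(s["time"],s["ee_pos"],s["finger_gap"],s["ft_force"])
S=np.array([0.5681,0.1891])
move_l([*S,0.17],0.2,quat(1.350)); s=state();print(s["time"],s["ee_pos"],s["finger_gap"],s["ft_force"],s["moment"])
for n in ("wrist","scene"):
    im=get_image(n);np.savez(f"e_{n}.npz",**im);cv2.imwrite(f"pics/e_{n}.png",im["frame"])
E
```

```text
4.7583 [-0.54152331 -0.2297315   0.08819645]
6.0 [ 0.53894751 -0.11736101  0.0300932 ] [-0.17659874  0.33663839  0.15484979]
7.35 0.0006550653969428736 [-0.45787252 -0.48810706  5.99815507] [-0.0748469   0.08296692  0.0139346 ]
8.9083 [ 0.53799897 -0.11714123  0.16909645] 0.00035770127153896984 [-0.14768235 -0.62298097  0.37600465]
10.6 [0.56821323 0.18822052 0.17011995] 0.00046923995953975975 [-0.00099087  0.71730308  0.37293173] [-0.05334134 -0.07189794  0.02304718]
```

View pics/e_wrist.png

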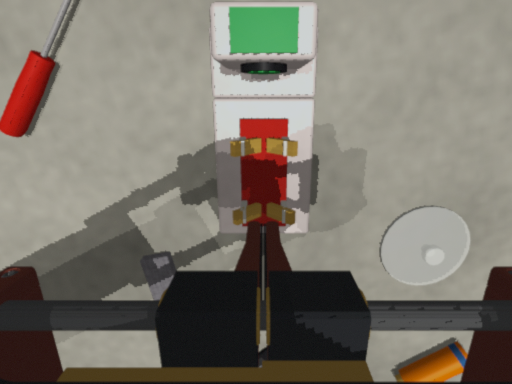

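View pics/e_scene.png

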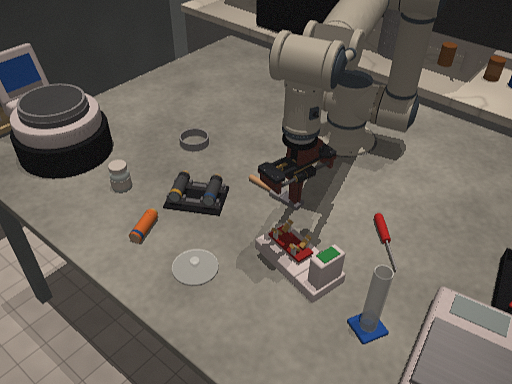

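```bash
python3 - <<'E'
from bench import *
from h import *
im=dict(np.load("e_wrist.npz"));V=im["view"];print("cam",-V[:3,:3].T@V[:3,3])
print(proj(im,np.array([[0.5682,0.1882,0.17],[0.5682,0.1882,0.162],[.5682,.1882,.181]])))
gripper_open()
move_to([0.49,-0.145,0.25],quat(0.516));s=state();print(s["time"],s["finger_gap"],s["ft_force"])
im=get_image("wrist");np.savez("f.npz",**im);cv2.imwrite("pics/f.png",cv2.resize(im["frame"],None,fx=1.5,fy=1.5))
E
```

```text
cam [0.58616583 0.26983799 0.35871082]
[[263.69453345 219.69883775]
 [263.67158568 215.21947263]
 [263.72902085 226.43071794]]
13.4 0.0874949507390879 [-0.57722734  0.30013641 -0.05853861]
```

View pics/f.png

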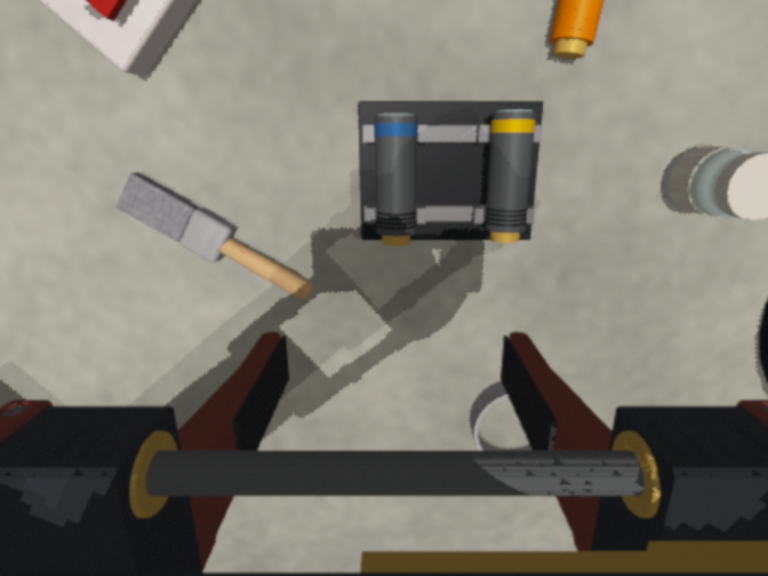

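```bash
python3 - <<'E'
from h import *
im=dict(np.load("e_wrist.npz"));w=pts(im)
for v in range(216,262,3):print(v,[w[v,u].round(3).tolist() for u in (255,264,274)])
im=dict(np.load("f.npz"));w=pts(im)
for u,v in [(188,224),(184,228),(180,240),(341,224),(345,228)]:print(u,v,w[v,u].round(4))
cv2.imwrite("pics/g.png",cv2.resize(dict(np.load("e_wrist.npz"))["frame"][200:290,210:320],None,fx=6,fy=6,interpolation=2))
from scipy.optimize import least_squares
m=np.zeros(w.shape[:2],bool);m[70:165,244:284]=1;m&=w[...,2]>0.036
P=w[m]
x0=0.5383
def res(p,P):
    d=np.array([np.cos(p[1]),np.sin(p[1])]);n=np.array([-d[1],d[0]])
    return np.hypot((P[:,:2]-[x0,p[0]])@n,P[:,2]-p[2])-0.018
b=P
for k in range(3):
    r=least_squares(res,[-.117,.51,.04],args=(b,),loss="soft_l1",f_scale=.002).x;b=b[abs(res(r,b))<.003]
e=(P[:,:2]-[x0,r[0]])@[np.cos(r[1]),np.sin(r[1])];print(r,np.percentile(e,[0,1,99,100]),np.std(res(r,b)))
E
```

```text
216 [[0.551, 0.151, 0.071], [0.558, 0.142, 0.054], [0.571, 0.148, 0.074]]
219 [[0.548, 0.141, 0.054], [0.558, 0.138, 0.053], [0.569, 0.136, 0.054]]
222 [[0.566, 0.2, 0.199], [0.557, 0.135, 0.054], [nan, nan, nan]]
225 [[0.566, 0.2, 0.203], [0.57, 0.197, 0.199], [0.576, 0.198, 0.203]]
228 [[0.566, 0.2, 0.207], [0.571, 0.198, 0.205], [0.576, 0.198, 0.207]]
231 [[0.566, 0.201, 0.212], [0.57, 0.197, 0.207], [0.576, 0.198, 0.211]]
234 [[0.566, 0.2, 0.214], [0.57, 0.198, 0.211], [0.576, 0.198, 0.214]]
237 [[0.566, 0.2, 0.217], [0.57, 0.197, 0.215], [0.576, 0.198, 0.217]]
240 [[0.566, 0.2, 0.221], [0.57, 0.197, 0.218], [0.576, 0.198, 0.222]]
243 [[0.566, 0.2, 0.224], [0.57, 0.198, 0.222], [0.576, 0.198, 0.224]]
246 [[0.566, 0.2, 0.228], [0.57, 0.197, 0.224], [0.576, 0.198, 0.228]]
249 [[0.566, 0.2, 0.231], [0.57, 0.197, 0.227], [0.575, 0.198, 0.231]]
252 [[0.567, 0.201, 0.234], [0.57, 0.198, 0.231], [0.575, 0.198, 0.234]]
255 [[0.566, 0.2, 0.236], [0.57, 0.197, 0.233], [0.575, 0.199, 0.237]]
258 [[0.567, 0.201, 0.24], [nan, nan, nan], [0.575, 0.198, 0.239]]
261 [[0.567, 0.2, 0.241], [0.57, 0.198, 0.239], [0.575, 0.199, 0.242]]
188 224 [ 0.4759 -0.1005  0.2776]
184 228 [ 0.4761 -0.0997  0.2843]
180 240 [ 0.4763 -0.1012  0.2978]
341 224 [ 0.5222 -0.179   0.2804]
345 228 [ 0.5228 -0.1795  0.2863]
[-0.11714577  0.5189369   0.03927064] [-0.06090761 -0.05879421  0.04970907  0.05083452] 0.0007002365526203692
```

View pics/g.png

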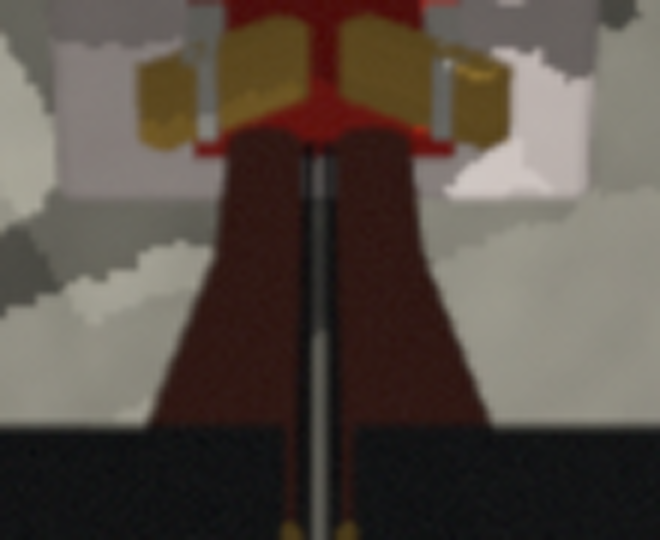

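```bash
python3 - <<'E'
from h import *
im=dict(np.load("e_wrist.npz"));w=pts(im)
for u,v in [(240,268),(240,272),(240,276),(240,290),(240,300),(290,272),(290,280),(240,320),(262,320)]:print(u,v,w[v,u].round(3),im["depth"][v,u])
from bench import *
b=np.array([0.5383,-0.1172]);q=quat(0.517)
move_to([*b,0.12],q)
for z in (0.03,0.020,0.013):
    move_l([*b,z],0.1); s=state();print(s["time"],s["ee_pos"],s["ft_force"])
    if s["ft_force"][2]>4: break
for n in ("wrist","scene"):
    im=get_image(n);np.savez(f"i_{n}.npz",**im);cv2.imwrite(f"pics/i_{n}.png",im["frame"] if n=="wrist" else cv2.resize(im["frame"][110:230,130:290],None,fx=5,fy=5,interpolation=2))
E
```

```text
240 268 [0.56  0.201 0.247] 0.12869169
240 272 [0.568 0.222 0.283] 0.08740239
240 276 [0.568 0.221 0.284] 0.0865661
240 290 [0.569 0.222 0.291] 0.07971482
240 300 [0.569 0.221 0.295] 0.07663474
290 272 [0.583 0.219 0.283] 0.087525256
290 280 [0.583 0.218 0.286] 0.08477256
240 320 [0.569 0.22  0.3  ] 0.071901605
262 320 [0.573 0.213 0.293] 0.07995195
15.125 [ 0.53886209 -0.11735206  0.03093315] [-1.18793077 -0.16662668 -0.76571593]
15.375 [ 0.53790579 -0.11706614  0.01951078] [-0.46504633 -0.24002969 -0.53898806]
15.625 [ 0.537884   -0.11708093  0.01235381] [-0.02594221  0.23384181  0.09699428]
```

View pics/i_wrist.png

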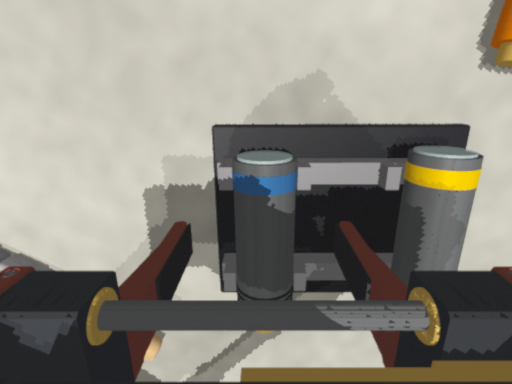

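View pics/i_scene.png

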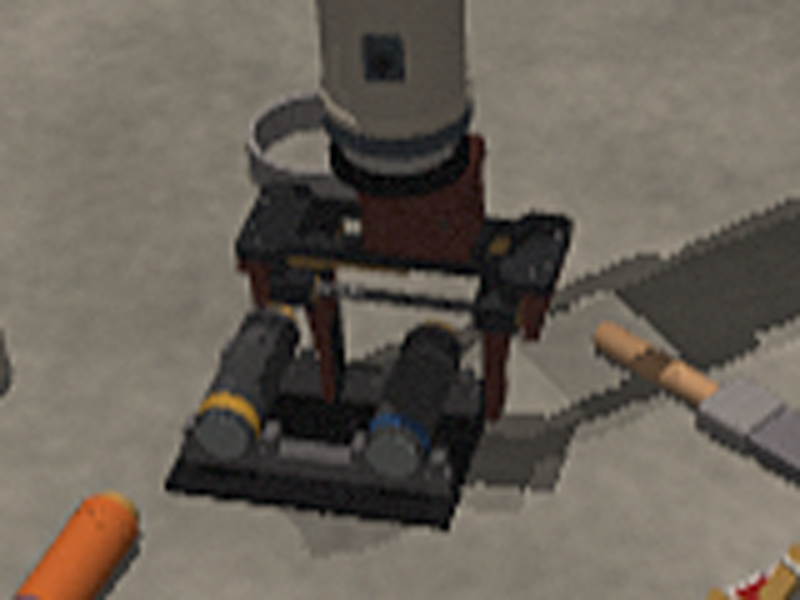

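```bash
python3 - <<'E'
from bench import *
from h import *
b=np.array([0.5383,-0.1172])
for z in (0.002,-0.006):
    move_l([*b,z],0.08); s=state();print(s["time"],s["ee_pos"],s["ft_force"])
    if s["ft_force"][2]>4: raise SystemExit
close(); s=state();print(s["time"],s["finger_gap"],s["ft_force"],s["moment"],s["ee_pos"])
if s["finger_gap"]<0.03: raise SystemExit
move_l([*b,0.06],0.1); s=state();print(s["time"],s["ee_pos"],s["finger_gap"],s["ft_force"],s["moment"])
hold(0.2)
move_l([*b,0.12],0.15); s=state();print(s["time"],s["ee_pos"],s["finger_gap"],s["ft_force"],s["moment"])
im=get_image("wrist");np.savez("j.npz",**im);cv2.imwrite("pics/j.png",im["frame"])
E
```

```text
16.0083 [ 0.53757902 -0.11698766  0.0008649 ] [0.97042192 0.5497495  0.74778285]
16.2583 [ 0.5377912  -0.11705355 -0.00684479] [0.15833603 0.24576376 0.3557885 ]
17.1167 0.03540423237607706 [1.3189934  0.17253486 0.61077077] [-0.09287277 -0.11303823  0.0054632 ] [ 0.53838833 -0.11728338 -0.00594829]
17.925 [ 0.53790281 -0.11708252  0.05925865] 0.035507348591237275 [ 0.83794248 -0.10057542 -2.44138053] [0.03415222 0.0231741  0.03540364]
18.675 [ 0.53823702 -0.11720631  0.11954896] 0.03522308021564734 [ 0.26823605 -0.19187228 -3.1245489 ] [-0.03015569  0.02465846 -0.04742154]
```

View pics/j.png

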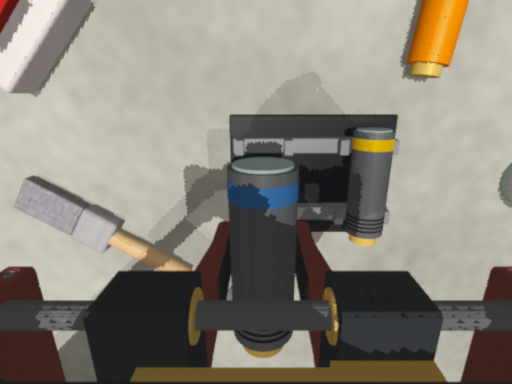

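```bash
cat > fit.py <<'E'
from h import *
from scipy.optimize import least_squares
def fit(im,guess,yaw,box):
    w=pts(im);u0,u1,v0,v1=box
    m=np.zeros(w.shape[:2],bool);m[v0:v1,u0:u1]=1
    g=np.array(guess)
    m&=np.linalg.norm(np.nan_to_num(w,nan=9)-g,axis=2)<0.068
    P=w[m]
    def ax(p):return np.array([np.cos(p[2])*np.cos(p[3]),np.sin(p[2])*np.cos(p[3]),np.sin(p[3])])
    nrm=np.array([-np.sin(yaw),np.cos(yaw),0])
    def res(p,P):
        c=g+nrm*p[0]+[0,0,p[1]];return np.linalg.norm(np.cross(P-c,ax(p)),axis=1)-.018
    b=P[abs(res([0,0,yaw,0],P))<.008]
    for k in range(3):
        r=least_squares(res,[0,0,yaw,0],args=(b,),loss="soft_l1",f_scale=.001).x;b=P[abs(res(r,P))<.003]
    c=g+nrm*r[0]+[0,0,r[1]]
    e=(b-c)@ax(r)
    print("lateral %.4f dz %.4f yaw %.4f pitch %.4f"%tuple(r),"rms",np.std(res(r,b)),len(b),"along",np.percentile(e,[0,1,99,100]).round(4))
    return r
E
python3 - <<'E'
from fit import *
im=dict(np.load("j.npz"))
fit(im,[0.5382,-0.1172,0.1195+0.047],0.517,(225,305,155,300))
E
```

```text
lateral 0.0003 dz -0.0017 yaw 0.5186 pitch -0.0004 rms 0.0006911922008253663 9070 along [-0.0275 -0.0196  0.0505  0.0511]
```

```bash
python3 - <<'E'
from bench import *
from fit import *
S=np.array([0.5681,0.1891]);yaw=1.350;d=np.array([np.cos(yaw),np.sin(yaw)])
T=S-0.0007*d
move_l([*T,0.12],0.2,quat(yaw-0.001)); s=state();print(s["time"],s["ee_pos"],s["finger_gap"],s["ft_force"])
move_l([*T,0.08],0.1); hold(0.2); s=state();print(s["time"],s["ee_pos"],s["finger_gap"],s["ft_force"],s["moment"])
im=get_image("wrist");np.savez("k.npz",**im);cv2.imwrite("pics/k.png",im["frame"])
fit(im,[*S,s["ee_pos"][2]+.0453],yaw,(225,305,155,300))
w=pts(im);f=im["frame"].astype(int)
m=np.zeros(w.shape[:2],bool);m[:,190:340]=1
h=m&(w[...,2]>0.025)&(w[...,2]<0.045)
q=(w[h][:,:2]-S);print("housing lateral",np.percentile(q@[-d[1],d[0]],[0,1,99,100]).round(4))
g=m&(f[...,1]>f[...,2]+40)&(w[...,2]>.11);q=w[g][:,:2]-S;print("green",(q@d).min(),(q@d).max(),(q@[-d[1],d[0]]).min(),(q@[-d[1],d[0]]).max())
E
```

```text
20.4083 [0.56806063 0.18751973 0.1200657 ] 0.03538119478453245 [ 0.22323713  0.02763933 -2.43610022]
21.1583 [0.56847708 0.18855617 0.08107484] 0.035247694434533315 [ 0.78703823 -0.64342743 -1.22562728] [-0.0784236  -0.05872484 -0.0049992 ]
lateral 0.0004 dz -0.0001 yaw 1.3498 pitch 0.0019 rms 0.0006878941687198088 9081 along [-0.0271 -0.0199  0.0503  0.051 ]
housing lateral [-0.0554 -0.0539  0.0535  0.055 ]
green 0.03329136762236641 0.12333271621642396 -0.02579519485233708 0.02458589730763924
```

View pics/k.png

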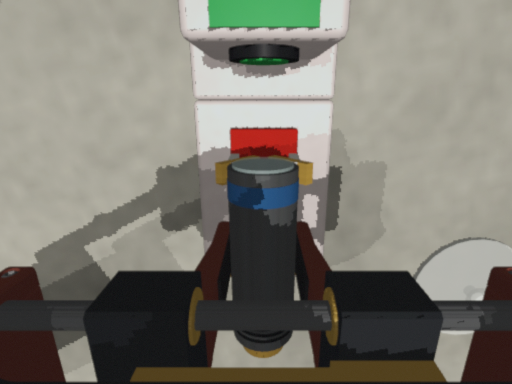

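```bash
python3 - <<'E'
from bench import *
from fit import *
S=np.array([0.5681,0.1891]);yaw=1.350;d=np.array([np.cos(yaw),np.sin(yaw)]);n=np.array([-d[1],d[0]])
T=S-0.0007*d-0.0004*n
move_l([*T,0.050],0.06)
z=0.048
while z>0.0405:
    move_l([*T,z],0.03); hold(0.05)
    F=np.mean([ (hold(0.02),state()["ft_force"])[1] for _ in range(3)],0)
    s=state();print(round(z,4),s["time"],s["ee_pos"].round(4),F.round(2))
    if F[2]>1.0: break
    z-=0.001
im=get_image("wrist");np.savez("l.npz",**im);cv2.imwrite("pics/l.png",im["frame"])
fit(im,[*S,.089],yaw,(225,305,155,300))
E
```

```text
0.048 22.2083 [0.5685 0.1884 0.0483] [-0.21 -0.04 -1.65]
0.047 22.5583 [0.5683 0.1883 0.047 ] [ 0.03  0.04 -1.89]
0.046 22.9083 [0.5683 0.1883 0.0459] [ 0.24  0.26 -1.62]
0.045 23.2583 [0.5683 0.1883 0.045 ] [ 0.02  0.27 -1.91]
0.044 23.6083 [0.5683 0.1883 0.044 ] [ 0.05  0.02 -2.07]
0.043 23.9583 [0.5688 0.1883 0.0434] [1.47 0.12 0.54]
0.042 24.3083 [0.5691 0.1883 0.043 ] [ 2.64 -1.35  5.07]
lateral -0.0003 dz -0.0008 yaw 1.3488 pitch 0.0000 rms 0.0007579259323875708 9325 along [-0.0344 -0.0241  0.0503  0.0509]
```

View pics/l.png

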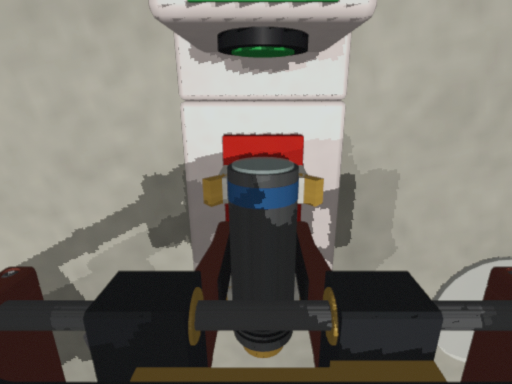

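```bash
python3 - <<'E'
from bench import *
from fit import *
S=np.array([0.5681,0.1891]);yaw=1.350
gripper_open(); s=state();print(s["time"],s["finger_gap"],s["ft_force"])
hold(0.15)
p=s["ee_pos"]
move_l([S[0],S[1],0.11],0.12); s=state();print(s["time"],s["ee_pos"],s["ft_force"])
im=get_image("wrist");np.savez("m.npz",**im);cv2.imwrite("pics/m.png",im["frame"])
fit(im,[*S,.089],yaw,(225,315,120,300))
E
```

```text
25.2917 0.08782927914253502 [ 0.06789676 -0.96784101 -0.64834124]
26.1583 [0.56781773 0.18903208 0.10925697] [-0.12677146  1.31115406 -0.13434627]
lateral -0.0003 dz -0.0008 yaw 1.3500 pitch 0.0002 rms 0.000699466349702007 6323 along [-0.0511 -0.0495  0.0499  0.0509]
```

View pics/m.png

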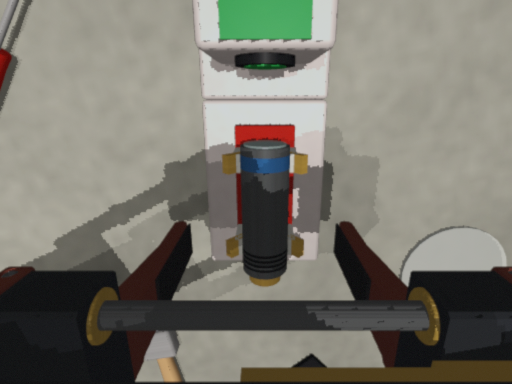

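```bash
python3 - <<'E'
from bench import *
from fit import *
S=np.array([0.5681,0.1891]);yaw=1.350;d=np.array([np.cos(yaw),np.sin(yaw)]);n=np.array([-d[1],d[0]])
T=S-0.0003*n
close(); s=state();print(s["time"],s["finger_gap"])
move_l([*T,0.086],0.08)
z=0.083
while z>0.060:
    move_l([*T,z],0.03); hold(0.04)
    F=np.mean([ (hold(0.015),state()["ft_force"])[1] for _ in range(3)],0)
    s=state();print(round(z,4),round(s["time"],2),s["ee_pos"].round(4),F.round(2))
    if F[2]>19 or s["time"]>40: break
    z-=0.001
for nm in ("wrist","scene"):
    im=get_image(nm);np.savez(f"n_{nm}.npz",**im);cv2.imwrite(f"pics/n_{nm}.png",im["frame"] if nm=="wrist" else cv2.resize(im["frame"][180:300,210:370],None,fx=5,fy=5,interpolation=2))
    if nm=="wrist": fit(im,[*S,.080],yaw,(225,305,130,300))
E
```

```text
27.55 0.0005234222726474193
0.083 28.34 [0.5685 0.1891 0.0833] [0.13 0.07 0.36]
0.082 28.68 [0.5684 0.189  0.082 ] [-0.35 -0.28  0.02]
0.081 29.02 [0.5683 0.189  0.0809] [0.24 0.05 0.11]
0.08 29.37 [0.5685 0.1891 0.0801] [0.35 0.07 0.73]
0.079 29.71 [0.5686 0.1891 0.08  ] [-1.42 -0.42  5.45]
0.078 30.05 [0.5686 0.1891 0.0793] [-2.22 -1.18  6.26]
0.077 30.39 [0.5686 0.1891 0.0785] [-2.19 -0.99  7.01]
0.076 30.73 [0.5686 0.1891 0.0777] [-2.56 -0.45  8.15]
0.075 31.07 [0.5687 0.1891 0.0768] [-2.85 -1.11  8.68]
0.074 31.42 [0.5687 0.1891 0.076 ] [-3.63 -0.97  9.23]
0.073 31.76 [0.5687 0.1891 0.0752] [-4.17 -1.21  9.63]
0.072 32.1 [0.5687 0.1891 0.0744] [-4.54 -1.14 10.42]
0.071 32.44 [0.5687 0.1891 0.0736] [-4.58 -0.99 11.83]
0.07 32.78 [0.5687 0.1891 0.0728] [-4.86 -0.96 12.32]
0.069 33.12 [0.5688 0.1891 0.072 ] [-5.1  -1.19 13.25]
0.068 33.47 [0.5688 0.1891 0.0712] [-4.91 -1.77 13.75]
0.067 33.81 [0.5688 0.1891 0.0704] [-5.84 -1.27 14.32]
0.066 34.15 [0.5688 0.1891 0.0698] [-6.6  -2.24 15.98]
0.065 34.49 [0.5689 0.1892 0.0698] [-7.65 -2.79 19.81]
lateral -0.0005 dz -0.0019 yaw 1.3511 pitch -0.0005 rms 0.0007989677794403938 4562 along [-0.0365 -0.0279  0.0504  0.0509]
```

View pics/n_wrist.png

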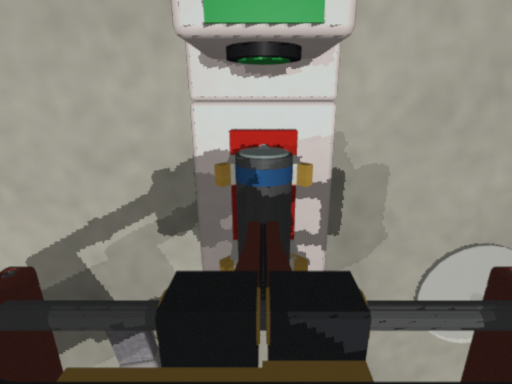

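View pics/n_scene.png

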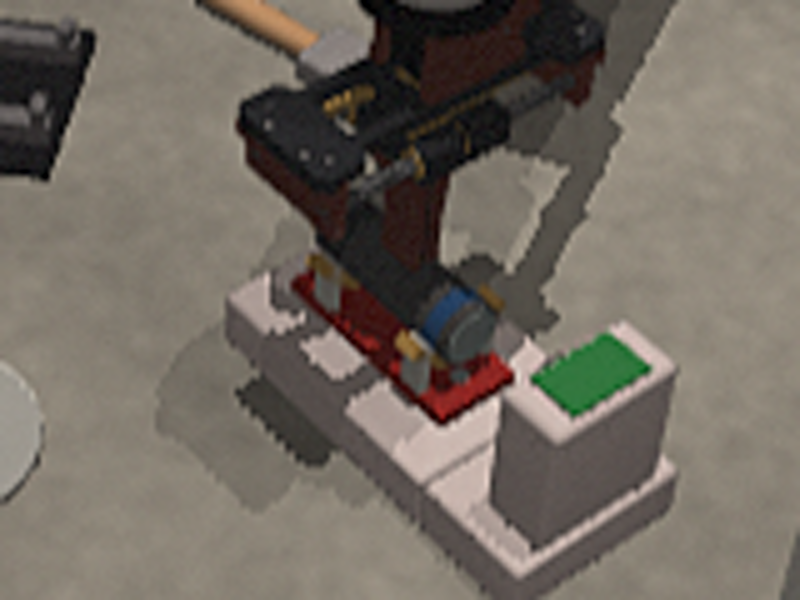

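```bash
python3 - <<'E'
from bench import *
from fit import *
S=np.array([0.5681,0.1891]);yaw=1.350;d=np.array([np.cos(yaw),np.sin(yaw)]);n=np.array([-d[1],d[0]])
T=S-0.0003*n
for k in (0.0007,0.0014):
    move_l([*(T+k*n),0.065],0.02); hold(0.1)
    F=np.mean([ (hold(0.02),state()["ft_force"])[1] for _ in range(5)],0);s=state();print(k,s["time"],s["ee_pos"].round(4),F.round(2))
    if abs(F[0])<3.5: break
hold(0.3)
im=get_image("wrist");fit(im,[*S,.080],yaw,(225,305,130,300))
F=np.mean([ (hold(0.02),state()["ft_force"])[1] for _ in range(5)],0);print(F,state()["ee_pos"],state()["time"])
if F[2]>15: job_done(); print("handed in")
E
```

```text
0.0007 35.025 [0.5688 0.1892 0.0697] [-6.02 -2.63 18.84]
0.0014 35.4583 [0.5687 0.1892 0.0698] [-3.75 -2.89 17.7 ]
lateral -0.0004 dz -0.0019 yaw 1.3502 pitch -0.0016 rms 0.0008072257778946832 4577 along [-0.0365 -0.028   0.0504  0.0511]
[-3.80679967 -2.34884242 17.60527678] [0.56873453 0.18922156 0.06974986] 35.8917
the job is handed in; nothing more can be done
handed in
```

The blue-ringed barrel is in the red V-cradle, glass end towards the sensor head. I handed the job in at 35.9 s with the closed fingertips pressing it down. No verdict was reported.

- **First grasp missed:** the fingers closed on nothing, just over the top of the barrel. The wrist depth image put the fingertips about 28 mm behind the reported TCP, not 8 mm ahead of it as stated. A descent without contact confirmed this, so I used the measured offset. The second grasp held: finger gap 35 mm, and a load of about 2–3 N when lifted.
- **Seating:** I lowered the barrel until I felt contact and then let go. It lay within 0.5 mm sideways, about 1 mm lengthwise and 0.001 rad in heading, and it was level.
- **Pressing:** the force rose from about 5 to 16 N, and then the height stopped changing. The barrel axis ended about 10 mm lower than at rest, so the cradle is home on its stop. The scene picture, taken just before the last correction, agrees.
- **Last check:** the press was 17.6 N straight down. I had cut the side force from 7.7 N to 3.8 N, and I work out more than 9 N on each V face. I had no direct reading of the face forces or of the cradle joint.
- **Small disagreement:** the camera put the barrel axis 1–2 mm below the stated heights. That is within the calibration error.
- **Everything else:** nothing else was touched on purpose, and the spare was still in its slot when I lifted the barrel. I did not measure the spare or the other bystanders again at the end.

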